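# Expose the edge of a tablet screen

### The arm

A 7-joint arm with a two-finger parallel gripper is mounted at the origin on the work surface. World frame = base frame: x ahead of the robot, y to its left, z up, the work surface at z = 0. Lengths are in m, angles in rad, forces in N, time in s.
With the tool pointing down it reaches from about 0.425 to 0.95 m from the base axis. Payload 16.7 kg.
Tool frame: the origin (TCP) lies on the centre line of the jaws, within the pads' length; the fingertips stand 14 mm ahead of it and the grasp point (between the pads) lies 5 mm behind it; z points along the fingers, y is the direction in which the jaws open and shut (so a half turn about z gives the same grasp; the last joint's range is limited). The gripper opens to 94 mm and grips with 3 to 60 N. Pads are 16 mm wide; open, the fingers measure 119 mm over their backs; the gripper's body (75 mm by 177 mm) begins 78 mm behind the grasp point.
Start: joints at [-1.383, 0.426, 0.074, 1.606, -0.034, 1.111, -0.067], TCP at [0.224, 0.637, 0.219] pointing down, gripper open.
Joint ranges: [-2.85, 2.85], [-0.5, 2.14], [-1.23, 1.37], [0.21, 2.46], [-1.02, 4.16], [0.16, 2.05], [-2.73, 2.73]. Speed limits (rad/s): [1.89, 1.89, 2.39, 2.39, 3.01, 3.01, 3.01].

### API

Orientations are given as a unit quaternion [x, y, z, w].
In Python, from station import * gives the robot as it stands.
- The arm moves only by the tool jog_arm, never from a script. Its argument "motion" is a list that holds one entry, the list of rows, each a list of 6 numbers: the shift along the tool's x, y, z each as a share of 0.5 m, from -1 to 1, then the turn, a rotation vector about the tool's x, y, z each as a share of 180 degrees, from -1 to 1. A call has 1 to 12 rows; each row shifts and turns the commanded pose from where the row before left it, along the tool's axes as they then stand; what a row does not reach is not made up. A row lasts 1/8 s, in which the tool goes at most 62.5 mm and 10.7 degrees, less where a joint would pass 70% of its speed; a pose out of reach is approached as far as the arm can. A call with a number of a shift or a turn outside -1 to 1 is refused whole. A call with a gripper value outside its range is refused whole. "gripper" is the finger opening in mm, from 0 to 94, set as the call begins (left out, the last holds). The fingers move at their own pace and stop on an object; "squeeze" is the grip in N (left out, the last holds). Time passes only in rows, so rows that do not move let the fingers close. It gives the time, the measured TCP pose, the force and the opening at its end, in the units of the state.
- get_state(): the state, without advancing time (a new reading comes with each control period).
- get_image(name): name is "scene" or "top" or "wrist"; returns (picture, depth): 480x640x3 uint8, blue, green, red; 480x640 float32, m along the optical axis (not along the pixel's ray), 0 where there is no reading.
- camera_model(name): a dict with "K" (3x3 intrinsics, pixels), "dist" ([k1, k2, p1, p2, k3] as OpenCV has them; the pictures are not rectified), "world_from_camera" (4x4, takes a point from camera to world coordinates); the wrist camera has in their place "mount" (4x4, takes a point from camera to tool coordinates, whose origin is the TCP and whose axes are the flange's). Camera axes: x right, y down, z forward; pixel columns grow to the right and rows downward; lengths in m; the calibration is good to about 2 mm. A picture is of the moment at which its call begins: read the wrist's pose just before it. camera_model takes no time and is no camera call.
- finish_job(): hands the job in, once; it reports no verdict.
The state is a dict: "t": time; "joint_pos": joint angles; "joint_vel": joint speeds; "joint_efforts": joint torques, N m; "tcp_pos": TCP position; "orientation": TCP orientation; "ft_force": force on the tool from outside, world axes, zero at the start; "torque": the same for the moment, N m; "finger_gap": finger opening in m.
Only numpy, scipy, OpenCV 4.12 (cv2) and the standard library are available. Lean on these libraries where they do the work, as an engineer would, in place of code of your own. Each camera call takes 0.05 s, during which the arm holds its last target. There are 200 camera calls.

### The job

The tablet screen lies flat on the raised ledge, so nobody can get a finger under its edge. With the fingertips, gently push it along the ledge towards the end where the yellow tray stands, until it sticks out about 3 cm past that end, square with the ledge, and leave it lying there. Do not lift or tip the screen, and leave the other things where they are.

Things in the scene. Friction and masses are not known exactly. Their poses are not given: they have to be found in the camera images.
- ledge: Fixed raised ledge: a wooden shelf with a flat blue top and red trim, no rims. 180 mm deep (its x) by 360 mm long (its y), top surface 60 mm above the work surface. Origin: centre of its underside, on the work surface; z up; at yaw 0 its y axis is world y. Its ends are at y = +180 mm and y = -180 mm in its own frame; it stands turned by up to 0.2 rad.
- ledge_end_left (a point): Middle of the ledge's +y end edge, at top-surface height.
- ledge_end_right (a point): Middle of the ledge's -y end edge, at top-surface height.
- screen_center (a point): Centre (half-way up, 3 mm over the ledge top) of the loose tablet screen: a flat rigid plate with a silver rim and dark glass on top, 100 mm wide (its x) by 150 mm long (its y) by 6 mm thick, about 0.2 kg, lying flat on the ledge. z up. At the start it lies near the ledge's middle, askew to it by up to 0.22 rad. The glass is fragile: more than 25 N from the fingers breaks it. It slides with ordinary friction (about 1 to 2 N to push) and stops when the push stops.
- screen_edge_left (a point): Middle of the screen's short edge at its own +y (75 mm from its centre), half-way up the thickness.
- screen_edge_right (a point): Middle of the screen's short edge at its own -y (75 mm from its centre), half-way up the thickness.
- tray_yellow: Fixed yellow open parts tray, 110 x 75 mm (x, y), 30 mm high, on the work surface beyond one end of the ledge, lower than the ledge top. It marks the end towards which the screen must go; it may be at either end. Origin: centre of its underside.
- tray_white: Fixed white open parts tray of the same size, beyond the other end of the ledge. Origin: centre of its underside.
- jar: Loose small glass jar with a red cap, 44 mm diameter, 55 mm high, standing between the robot and the ledge. Origin: centre of its underside. To be left alone.
- tape: Loose roll of brown tape (its hole 52 mm wide), 70 mm diameter, 20 mm high, lying flat between the robot and the ledge. Origin: centre of its underside. To be left alone.
- driver: Loose screwdriver with an orange handle, 160 mm long along its x, lying on the work surface on the far side of the ledge, roughly parallel to it. To be left alone.
- cleaner: Loose green spray can, 52 mm diameter, 150 mm high, standing well to the left of the ledge. Origin: centre of its underside. To be left alone.
- screen: The same loose tablet screen; origin at the centre of its underside.
There are look-alikes about, which are no part of the job. What is meant by the screen is not purple, and is the smaller of those in its own colour.

How it is judged:
By the outcome, as a careful person would: the job done as asked, in the order asked, and still so for the second after the job is handed in, with the robot touching nothing.
It also fails if it takes over 38 s, if anything falls off the work surface, if the arm or the gripper's body presses on something with over 40 N, if the wrist force passes 120 N, or if a joint passes its speed limit or range.

## Working session

There is one attempt and no reset: what is moved stays moved. The work goes in short steps, Python scripts to look and compute and a tool call to move; the robot and the scene stay as the last step left them, time stands still between calls to the robot, and variables do not carry over. Pictures are saved under pics/ and viewed, about 8 in all and at most 12, crops included, and the job is handed in when it is done.

Besides the shell and the picture viewer there is one more tool, called as name([rows], argument=value, ...), one row to a line, values as JSON. jog_arm: Moves the arm, as the interface text tells. Its arguments: {"type":"object","properties":{"motion":{"type":"array","items":{"type":"array","items":{"type":"array","items":{"type":"number"}}}},"gripper":{"type":"number"},"squeeze":{"type":"number"}},"required":["motion"]}

```bash
mkdir -p pics; ls; python3 - <<'E'
from station import *
import cv2
s=get_state();print(s)
for n in("top","scene"):
    p,d=get_image(n);cv2.imwrite(f"pics/{n}0.png",p);import numpy as np;np.save(f"pics/{n}0d.npy",d)
    print(camera_model(n))
print(camera_model("wrist"))
E
```

```text
pics
{'t': 0.0, 'joint_pos': array([-1.38248657,  0.42677205,  0.07381074,  1.60658936, -0.034073  ,
        1.11078243, -0.06706757]), 'joint_vel': array([-0.00016883, -0.00022359, -0.00025605, -0.00058447,  0.00129019,
        0.00048592,  0.00039035]), 'joint_efforts': array([-2.37488217e-03, -9.35842180e+01,  3.66539374e+00, -4.54218900e+01,
       -4.88818134e-02,  1.95340393e-02,  1.26288514e-04]), 'tcp_pos': array([0.2235849 , 0.63646001, 0.21875548]), 'orientation': array([ 1.68078296e-01,  9.85773437e-01, -6.44144784e-04, -5.59599302e-05]), 'ft_force': array([-0.44629414,  0.34823463,  0.50033827]), 'torque': array([-0.00378822, -0.00193413, -0.00810772]), 'finger_gap': 0.0940999070435669}
{'K': array([[590.4265033 ,   0.        , 323.77847428],
       [  0.        , 590.4265033 , 240.92362613],
       [  0.        ,   0.        ,   1.        ]]), 'dist': array([-0.1055777,  0.       ,  0.       ,  0.       ,  0.       ]), 'world_from_camera': array([[ 1.87714542e-02, -9.84137856e-01,  1.76409501e-01,
         3.33444999e-01],
       [-9.99815409e-01, -1.91996932e-02, -7.207
[... 602 characters left out ...]
48, -0.71205913, -0.70178845,  0.72109729],
       [ 0.        ,  0.        ,  0.        ,  1.        ]])}
{'K': array([[427.76187374,   0.        , 316.44291151],
       [  0.        , 427.76187374, 247.66752873],
       [  0.        ,   0.        ,   1.        ]]), 'dist': array([-0.06765454,  0.        ,  0.        ,  0.        ,  0.        ]), 'mount': array([[ 1.02607436e-04, -9.66042822e-01, -2.58381996e-01,
         7.41622715e-02],
       [ 9.99999969e-01,  3.99576703e-05,  2.47720868e-04,
         2.19266227e-05],
       [-2.28984623e-04, -2.58382013e-01,  9.66042796e-01,
        -1.64178038e-01],
       [ 0.00000000e+00,  0.00000000e+00,  0.00000000e+00,
         1.00000000e+00]])}
```

View pics/top0.png

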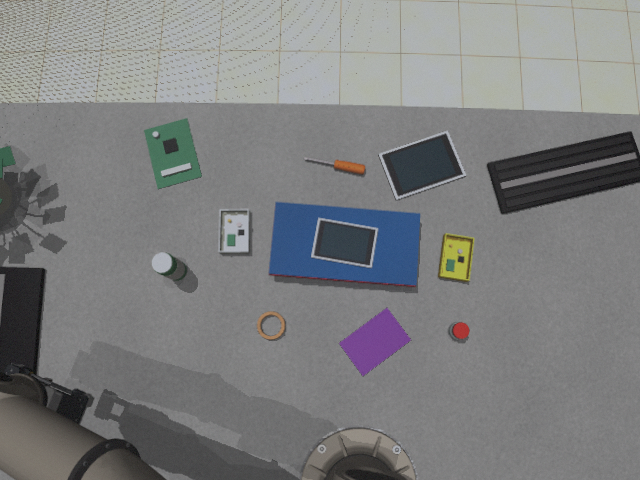

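View pics/scene0.png

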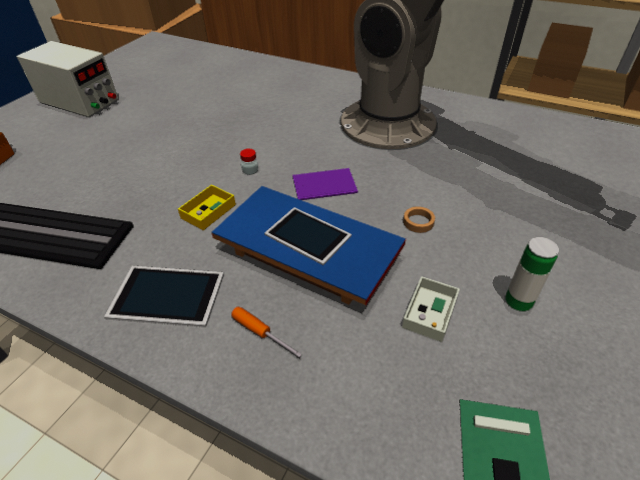

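Top view: the ledge is at about (345,245), with the small screen on it at (345,243) and the larger look-alike at (423,165). The yellow tray is at (457,258), the −y end, and the white one is at (235,232). The jar is at (460,331) and the tape at (271,325). The scene view agrees.

```bash
cat > h.py <<'E'
from station import *
import cv2, numpy as np
from scipy.spatial.transform import Rotation as R
def wfc(name, st=None):
    m=camera_model(name)
    if name!="wrist": return m,m["world_from_camera"]
    T=np.eye(4);T[:3,:3]=R.from_quat(st["orientation"]).as_matrix();T[:3,3]=st["tcp_pos"]
    return m,T@m["mount"]
def cast(px,z,name,st=None):
    m,T=wfc(name,st)
    u=cv2.undistortPoints(np.float64(px).reshape(-1,1,2),m["K"],m["dist"])[:,0]
    d=np.c_[u,np.ones(len(u))]@T[:3,:3].T;o=T[:3,3]
    return (o+d*((z-o[2])/d[:,2])[:,None])[:,:2]
def rect(pts):  # centre, long/short size, yaw of long axis as y-axis
    (c,s,_)=r=cv2.minAreaRect(np.float32(pts*1000));b=cv2.boxPoints(r)/1000
    e=b[1]-b[0];f=b[2]-b[1];l=e if np.hypot(*e)>np.hypot(*f) else f
    if l[1]<0:l=-l
    return np.array(c)/1000,sorted(s),np.arctan2(-l[0],l[1])
def big(mask):
    c,_=cv2.findContours(mask.astype(np.uint8),cv2.RETR_EXTERNAL,cv2.CHAIN_APPROX_NONE)
    return max(c,key=cv2.contourArea)[:,0]
def scene(name,p,st=None):
    h=cv2.cvtColor(p,cv2.COLOR_BGR2HSV).astype(int)
    blue=(abs(h[...,0]-110)<12)&(h[...,1]>150)&(h[...,2]>60)
    return blue,h
E
python3 - <<'E'
from h import *
p=cv2.imread("pics/top0.png");d=np.load("pics/top0d.npy")
blue,h=scene("top",p)
L=big(blue);c,s,y=rect(cast(L,.06,"top"));print("ledge",c,s,y)
fill=np.zeros(p.shape[:2],np.uint8);cv2.fillPoly(fill,[L],1)
fill=cv2.erode(fill,np.ones((5,5)))
S=big((fill>0)&~blue);c2,s2,y2=rect(cast(S,.066,"top"));print("screen",c2,s2,y2, y2-y)
u=np.array([np.cos(y),np.sin(y)]);v=np.array([-np.sin(y),np.cos(y)])
print("rel",(c2-c)@u,(c2-c)@v)
yel=(abs(h[...,0]-28)<6)&(h[...,1]>150)&(h[...,2]>80)
print("yellow",rect(cast(big(yel),.03,"top")))
m,T=wfc("top")
for px in((300,265),(345,243)):
    q=cv2.undistortPoints(np.float64([[px]]),m["K"],m["dist"])[0,0];z=d[px[1],px[0]];print(T[:3,:3]@(np.r_[q,1]*z)+T[:3,3])
for n,px,z in(("jar",(460,331),.055),("tape",(271,325),.02),("driver",(350,167),.02),("can",(163,262),.15),("purple",(375,342),0)):print(n,cast([px],z,"top"))
E
```

```text
ledge [0.58457892 0.03904393] [176.3507843017578, 356.4590148925781] -0.061866194
screen [0.5864552  0.04138309] [108.15959167480469, 158.66757202148438] -0.1648409 -0.10297471
rel 0.0017280697187256912 0.0024506863673950646
yellow (array([ 0.55627106, -0.23721686]), [73.92205047607422, 103.72820281982422], np.float32(1.4847126))
[0.52762633 0.14809266 0.0633077 ]
[0.58326694 0.03967828 0.06737395]
jar [[ 0.37502004 -0.24166597]]
tape [[0.38298413 0.21749245]]
driver [[0.79115767 0.02737969]]
can [[0.51620442 0.45991747]]
purple [[ 0.34647701 -0.04079471]]
```

```bash
cat >> h.py <<'E'
LC=np.array([.5846,.0390]);LY=-.062
def L2W(x,y): c,s=np.cos(LY),np.sin(LY); return LC+[c*x-s*y,s*x+c*y]
def W2L(p): c,s=np.cos(LY),np.sin(LY); return (np.asarray(p)[...,:2]-LC)@np.array([[c,-s],[s,c]])
XT=np.array([-np.sin(LY),np.cos(LY),0]);ZT=np.array([0,0,-1.]);QT=R.from_matrix(np.c_[XT,np.cross(ZT,XT),ZT])
def plan(target,n,q=QT):
    s=get_state();r=R.from_quat(s["orientation"]);dr=(r.inv()*q).as_rotvec()/n;dp=(np.array(target)-s["tcp_pos"])/n
    out=[]
    for i in range(n):
        out.append([round(float(a),3) for a in np.r_[r.inv().apply(dp)/.5,dr/np.pi]]);r=r*R.from_rotvec(dr)
    print([out])
E
python3 -c "
from h import *
plan([*L2W(.003,.115),.2],12)"
```

```text
[[[-0.085, -0.055, 0.003, -0.0, 0.0, 0.034], [-0.091, -0.046, 0.003, -0.0, 0.0, 0.034], [-0.095, -0.036, 0.003, -0.0, 0.0, 0.034], [-0.098, -0.025, 0.003, -0.0, 0.0, 0.034], [-0.1, -0.015, 0.003, -0.0, 0.0, 0.034], [-0.101, -0.004, 0.003, -0.0, 0.0, 0.034], [-0.101, 0.007, 0.003, -0.0, 0.0, 0.034], [-0.1, 0.018, 0.003, -0.0, 0.0, 0.034], [-0.097, 0.029, 0.003, -0.0, 0.0, 0.034], [-0.094, 0.039, 0.003, -0.0, 0.0, 0.034], [-0.089, 0.049, 0.003, -0.0, 0.0, 0.034], [-0.083, 0.058, 0.003, -0.0, 0.0, 0.034]]]
```

jog_arm([
  [[-0.085, -0.055, 0.003, 0, 0, 0.034], [-0.091, -0.046, 0.003, 0, 0, 0.034], [-0.095, -0.036, 0.003, 0, 0, 0.034], [-0.098, -0.025, 0.003, 0, 0, 0.034], [-0.1, -0.015, 0.003, 0, 0, 0.034], [-0.101, -0.004, 0.003, 0, 0, 0.034], [-0.101, 0.007, 0.003, 0, 0, 0.034], [-0.1, 0.018, 0.003, 0, 0, 0.034], [-0.097, 0.029, 0.003, 0, 0, 0.034], [-0.094, 0.039, 0.003, 0, 0, 0.034], [-0.089, 0.049, 0.003, 0, 0, 0.034], [-0.083, 0.058, 0.003, 0, 0, 0.034]],
], gripper=60)

```text
t: 1.6
tcp_pos: [0.5985, 0.1557, 0.2013]
orientation: [0.725, 0.688, -0.0, -0.0]
ft_force: [-0.1, 0.2, 0.3]
finger_gap: 0.0597
```

jog_arm([
  [[0, 0, 0, 0, 0, 0], [0, 0, 0, 0, 0, 0]],
])

```text
t: 1.85
tcp_pos: [0.5974, 0.1574, 0.201]
orientation: [0.724, 0.69, -0.0, -0.0]
ft_force: [0.1, 0.2, 0.1]
finger_gap: 0.0603
```

```bash
python3 - <<'E'
from h import *
s=get_state();p,d=get_image("wrist");cv2.imwrite("pics/w1.png",p);np.save("pics/w1d.npy",d)
print(s["t"],s["tcp_pos"],W2L(s["tcp_pos"]),(R.from_quat(s["orientation"]).inv()*QT).as_rotvec(),s["ft_force"],s["finger_gap"],s["joint_pos"])
plan([*L2W(.003,.115),.1],6)
E
```

```text
1.85 [0.59737948 0.15738768 0.2010442 ] [0.00541959 0.11895203] [-0.00093144  0.00016233  0.01390103] [0.06500234 0.18107512 0.06526326] 0.060259304884552625 [-0.76532164  0.38442772  0.52322834  1.78103922 -0.21984413  1.03520016
 -0.20862905]
[[[-0.002, -0.001, 0.034, -0.0, -0.0, 0.001], [-0.002, -0.001, 0.034, -0.0, -0.0, 0.001], [-0.002, -0.001, 0.034, -0.0, -0.0, 0.001], [-0.002, -0.001, 0.034, -0.0, -0.0, 0.001], [-0.002, -0.001, 0.034, -0.0, -0.0, 0.001], [-0.002, -0.001, 0.034, -0.0, -0.0, 0.001]]]
```

View pics/w1.png

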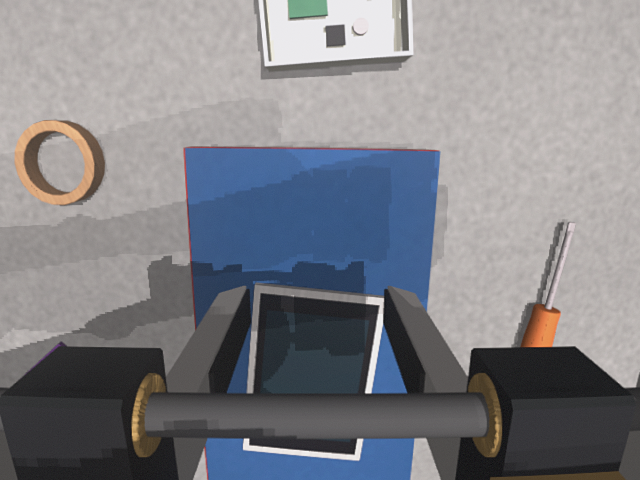

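Wrist view: the ledge's +y end corners are at (185,148) and (439,151). The screen's +y edge runs from (256,286) to (383,297), and the fingertips show at about (240,290) and (395,290). I'll check these against the top view.

```bash
python3 - <<'E'
from h import *
s=get_state()
print(W2L(cast([(185,148),(439,151)],.06,"wrist",s)));print(W2L(cast([(256,286),(383,297),(244,451),(360,459)],.066,"wrist",s)))
E
```

```text
[[-0.08740311  0.18389989]
 [ 0.09107072  0.18447209]]
[[-0.03850824  0.08431047]
 [ 0.05639742  0.07697572]
 [-0.05263424 -0.06448571]
 [ 0.04585997 -0.07111997]]
```

jog_arm([
  [[-0.002, -0.001, 0.034, 0, 0, 0.001], [-0.002, -0.001, 0.034, 0, 0, 0.001], [-0.002, -0.001, 0.034, 0, 0, 0.001], [-0.002, -0.001, 0.034, 0, 0, 0.001], [-0.002, -0.001, 0.034, 0, 0, 0.001], [0, 0, 0.034, 0, 0, 0]],
])

```text
t: 2.65
tcp_pos: [0.595, 0.152, 0.0983]
orientation: [0.73, 0.684, -0.0, 0.0]
ft_force: [0.6, 0.1, -0.6]
finger_gap: 0.0597
```

jog_arm([
  [[0, 0, 0.014, 0, 0, 0], [0, 0, 0.014, 0, 0, 0], [0, 0, 0.008, 0, 0, 0], [0, 0, 0.005, 0, 0, 0], [0, 0, 0.002, 0, 0, 0], [0, 0, 0, 0, 0, 0], [0, 0, 0, 0, 0, 0]],
])

```text
t: 3.52
tcp_pos: [0.5951, 0.1522, 0.0782]
orientation: [0.73, 0.684, 0.0, 0.0]
ft_force: [-0.5, -0.2, -0.8]
finger_gap: 0.0601
```

```bash
python3 - <<'E'
from h import *
s=get_state()
print(s["t"],s["tcp_pos"],W2L(s["tcp_pos"]),(R.from_quat(s["orientation"]).inv()*QT).as_rotvec(),s["ft_force"])
E
```

```text
3.525 [0.59514736 0.15218233 0.07815434] [0.00351428 0.11361838] [ 0.00021614 -0.00011655 -0.00252801] [-0.54126032 -0.20647847 -0.76424489]
```

jog_arm([
  [[0, 0, 0.003, 0, 0, 0], [0, 0, 0, 0, 0, 0], [0, 0, 0, 0, 0, 0]],
])

```text
t: 3.9
tcp_pos: [0.595, 0.1521, 0.0764]
orientation: [0.73, 0.684, -0.0, -0.0]
ft_force: [-0.6, -0.8, 0.4]
finger_gap: 0.0601
```

jog_arm([
  [[-0.012, 0, 0, 0, 0, 0], [-0.012, 0, 0, 0, 0, 0], [-0.012, 0, 0, 0, 0, 0], [-0.012, 0, 0, 0, 0, 0], [-0.012, 0, 0, 0, 0, 0], [-0.012, 0, 0, 0, 0, 0], [-0.012, 0, 0, 0, 0, 0], [-0.012, 0, 0, 0, 0, 0]],
])

```text
t: 4.9
tcp_pos: [0.5919, 0.1038, 0.0765]
orientation: [0.73, 0.684, -0.0, 0.0]
ft_force: [-0.4, 0.5, -0.2]
finger_gap: 0.0602
```

```bash
python3 - <<'E'
from h import *
s=get_state();print(s["t"],s["tcp_pos"],W2L(s["tcp_pos"]),(R.from_quat(s["orientation"]).inv()*QT).as_rotvec(),s["ft_force"])
p,d=get_image("wrist");cv2.imwrite("pics/w2.png",p)
E
```

```text
4.9 [0.59193502 0.10384728 0.0764839 ] [0.00330297 0.06517717] [-1.75175244e-06  4.49367800e-06 -2.49477556e-03] [-0.42891312  0.54811534 -0.19142154]
```

View pics/w2.png

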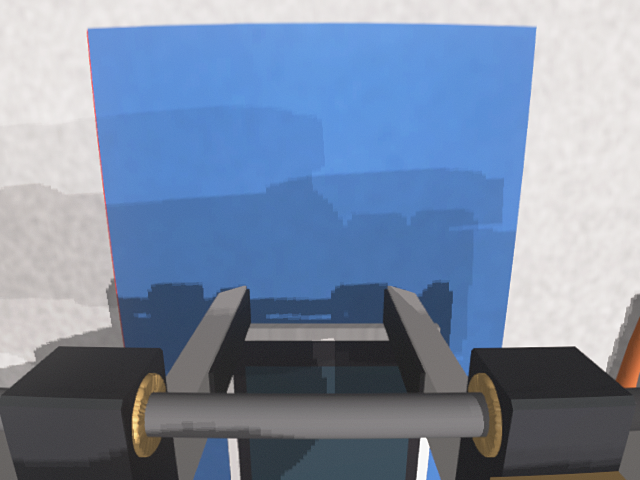

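The wrist view shows the screen's rim edge lying level between the two fingers, at row ~324. It is squared against them, and the ledge's +y end is at row ~26. I'll compute what remains of the push.

```bash
python3 - <<'E'
from h import *
s=get_state()
print(W2L(cast([(250,324),(384,324)],.066,"wrist",s)),W2L(cast([(90,29),(312,24),(535,28)],.06,"wrist",s)))
E
```

```text
[[-0.0255612   0.05718644]
 [ 0.03414063  0.05695734]] [[-0.08577615  0.18113869]
 [ 0.00269651  0.18100858]
 [ 0.09146177  0.18089305]]
```

jog_arm([
  [[-0.014, 0, 0, 0, 0, 0], [-0.014, 0, 0, 0, 0, 0], [-0.014, 0, 0, 0, 0, 0], [-0.014, 0, 0, 0, 0, 0], [-0.014, 0, 0, 0, 0, 0], [-0.014, 0, 0, 0, 0, 0], [-0.014, 0, 0, 0, 0, 0], [-0.014, 0, 0, 0, 0, 0], [-0.014, 0, 0, 0, 0, 0], [-0.014, 0, 0, 0, 0, 0], [-0.014, 0, 0, 0, 0, 0]],
])

```text
t: 6.32
tcp_pos: [0.587, 0.0269, 0.0765]
orientation: [0.73, 0.684, -0.0, 0.0]
ft_force: [-0.9, 1.3, 0.7]
finger_gap: 0.06
```

jog_arm([
  [[-0.014, 0, 0, 0, 0, 0], [-0.014, 0, 0, 0, 0, 0], [-0.014, 0, 0, 0, 0, 0], [-0.014, 0, 0, 0, 0, 0], [-0.01, 0, 0, 0, 0, 0], [-0.004, 0, 0, 0, 0, 0], [0, 0, 0, 0, 0, 0]],
])

```text
t: 7.2
tcp_pos: [0.5847, -0.0077, 0.0764]
orientation: [0.73, 0.684, -0.0, 0.0]
ft_force: [-0.3, -0.6, -0.0]
finger_gap: 0.0602
```

```bash
python3 - <<'E'
from h import *
s=get_state();print(s["t"],s["tcp_pos"],W2L(s["tcp_pos"]),(R.from_quat(s["orientation"]).inv()*QT).as_rotvec(),s["ft_force"])
p,d=get_image("wrist");q,_=get_image("top");r,_=get_image("scene");cv2.imwrite("pics/t3full.png",q);cv2.imwrite("pics/s3full.png",r)
cv2.imwrite("pics/m3.png",np.hstack([cv2.resize(q[150:350,240:490],(400,320)),cv2.resize(r[150:350,150:400],(400,320))]))
E
```

```text
7.2 [ 0.58466204 -0.00774514  0.07642945] [ 0.00295827 -0.04665148] [-0.00012653  0.00023887 -0.00273314] [-0.28146104 -0.62354327 -0.04054856]
```

View pics/m3.png

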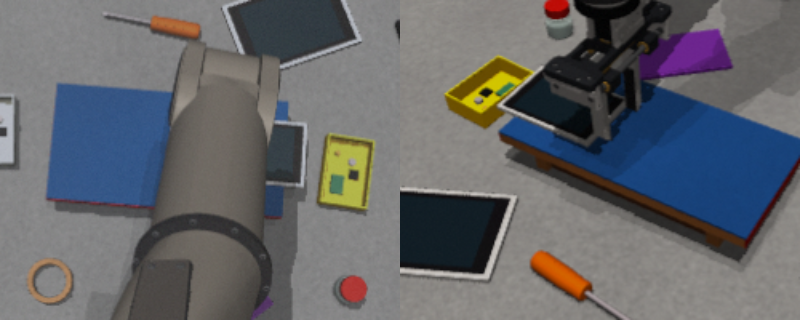

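The crop shows the screen sticking out past the −y end towards the yellow tray, flat. The screen's corners are at full-image (432,226) and (429,267), and the ledge end is at (420,214) and (417,285). I'll measure the overhang along several rows.

```bash
cat >> h.py <<'E'
def overhang(q):
    g=q.astype(int);pts=[];end=[]
    blue,_=scene("top",q)
    for r in range(231,264,2):   # screen's silver -> grey bench, use bright rim
        row=g[r,418:445].min(1);k=np.where(row>150)[0]
        if len(k): pts.append((418+k.max()+.5,r))
    for r in list(range(214,222))+list(range(272,280)):
        k=np.where(blue[r,405:430])[0]
        if len(k): end.append((405+k.max()+.5,r))
    a=W2L(cast(pts,.066,"top"));b=W2L(cast(end,.06,"top"))
    fa=np.polyfit(a[:,0],a[:,1],1);fb=np.polyfit(b[:,0],b[:,1],1)
    print(len(pts),len(end),"edge y",a[:,1].mean(),"end y",b[:,1].mean(),"over",b[:,1].mean()-a[:,1].mean(),"slopes",fa[0],fb[0])
E
python3 - <<'E'
from h import *
q=cv2.imread("pics/t3full.png");print(q[245,418:445].min(1)); overhang(q)
E
```

```text
[ 58  56  55  60  56  52  50  53  52  50  76 179 175  97  96 132 132 134
 136 133 133 131 133 116  40  48  67]
17 9 edge y -0.20915919413742695 end y -0.1778628110394119 over 0.03129638309801505 slopes -0.012778430911907833 -0.028330756235467405
```

The top view gives an overhang of 29–31 mm with the slope near square, while dead reckoning gave 25–28 mm. I'll back off along +y, rise clear and measure unobstructed.

jog_arm([
  [[0.02, 0, 0, 0, 0, 0], [0.03, 0, 0, 0, 0, 0], [0.03, 0, -0.02, 0, 0, 0], [0.03, 0, -0.08, 0, 0, 0], [0.06, 0, -0.1, 0, 0, 0], [0.1, 0, -0.1, 0, 0, 0], [0.1, 0, 0, 0, 0, 0], [0.1, 0, 0, 0, 0, 0], [0.1, 0, 0, 0, 0, 0], [0.08, 0, 0, 0, 0, 0], [0, 0, 0, 0, 0, 0], [0, 0, 0, 0, 0, 0]],
])

```text
t: 8.85
tcp_pos: [0.605, 0.3111, 0.221]
orientation: [0.729, 0.684, -0.0, 0.0]
ft_force: [0.4, -0.5, 0.7]
finger_gap: 0.0599
```

```bash
python3 - <<'E'
from h import *
s=get_state();print(s["t"],s["tcp_pos"],s["ft_force"])
q,_=get_image("top");r,_=get_image("scene");cv2.imwrite("pics/t4full.png",q)
cv2.imwrite("pics/m4.png",np.hstack([cv2.resize(q[150:350,240:490],(400,320)),cv2.resize(r[150:350,150:400],(400,320))]))
overhang(q)
blue,h=scene("top",q)
L=big(blue);fill=np.zeros(q.shape[:2],np.uint8)
z=(h[...,2]<75)&(h[...,1]<200)&~blue
z[:205]=0;z[285:]=0;z[:,:340]=0;z[:,427:]=0
z=cv2.morphologyEx(z.astype(np.uint8),cv2.MORPH_OPEN,np.ones((5,5)))
G=big(z);c,sz,y=rect(cast(G,.066,"top"));print("glass",c,W2L(c),sz,y,y-LY)
E
```

```text
8.85 [0.60503009 0.31106852 0.2210268 ] [ 0.36814308 -0.49123114  0.72076869]
17 16 edge y -0.20915919413742695 end y -0.17771339149276358 over 0.03144580264466337 slopes -0.012778430911907833 -0.009133047053602279
glass [ 0.609883   -0.03603898] [ 0.02988385 -0.07332826] [9.834787368774414, 30.100217819213867] -1.5674137 -1.5054137
```

View pics/m4.png

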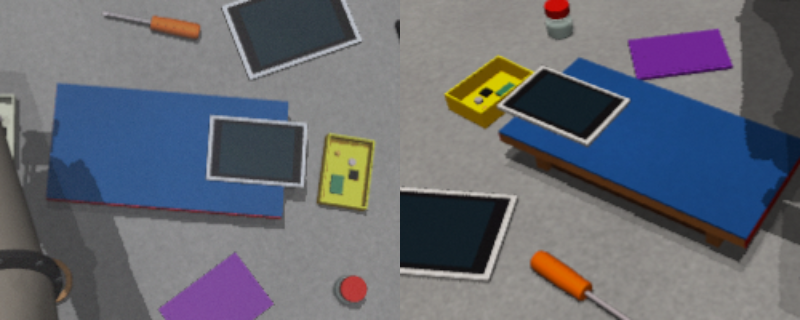

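The crop is unobstructed: the screen lies flat and square on the ledge, past the −y end and short of the yellow tray. One last check uses the rim extremes at both ends, whose midpoint cancels edge bias.

```bash
python3 - <<'E'
from h import *
q=cv2.imread("pics/t4full.png").astype(int);a=[];b=[];t=[];u=[]
for r in range(231,262,2):
    k=np.where(q[r,360:440].min(1)>140)[0]+360
    k=k[k<433]; a.append((k.min()-.5,r));b.append((k.max()+.5,r))
A,B=(W2L(cast(x,.066,"top")) for x in(a,b))
blue,_=scene("top",q.astype(np.uint8));e=[];f=[]
for r in list(range(214,220))+list(range(272,276)):
    k=np.where(blue[r,260:430])[0]+260;e.append((k.min()-.5,r));f.append((k.max()+.5,r))
E_,F=(W2L(cast(x,.06,"top")) for x in(e,f))
ys=[x[:,1].mean() for x in(A,B,E_,F)];print(ys)
c=(ys[0]+ys[1])/2-(ys[2]+ys[3])/2;print("screen len",ys[0]-ys[1],"centre rel",c,"overhang",-c+.075-.18)
pa=np.polyfit(A[:,0],A[:,1],1)[0];pb=np.polyfit(B[:,0],B[:,1],1)[0]
ea=np.polyfit(E_[:,0],E_[:,1],1)[0];eb=np.polyfit(F[:,0],F[:,1],1)[0];print(pa,pb,ea,eb)
E
```

```text
[np.float64(-0.05913716508982185), np.float64(-0.21043625015929734), np.float64(0.16165335137588122), np.float64(-0.178140669142579)]
screen len 0.15129908506947548 centre rel -0.1265430487412107 overhang 0.021543048741210713
-0.00448482339115748 0.005009862598430388 0.28893474806891817 0.002068692006644862
```

The +y ledge reading (0.162, slope 0.29) is spoiled by the arm covering that end, so I discard it. Against the ledge centre from the first picture, the screen centre is at −134.8 mm. That means a 29.8 mm overhang, with skew under 0.01 rad and a length reading of 151 mm against the real 150 mm. Handing in.

```bash
python3 -c "
from station import *
print(finish_job())"
```

```text
the job is handed in; nothing more can be done
None
```

The screen now sticks out about 3 cm past the yellow-tray (−y) end of the ledge, lying flat and square to it. I handed the job in at about 9 s on the robot's clock. I pushed the screen's +y short edge with both fingertips, set 60 mm apart. That first squared it to the ledge, and then the push carried it along. After that I backed the arm off and lifted it clear. Force readings at the end of each move stayed below about 2 N.

**Final checks (top camera, arm clear):**
- **Overhang:** 29.8 mm measured from the ledge centre, 31.4 mm measured from the visible end edge.
- **Squareness:** the screen's edges are within about 0.01 rad of the ledge.
- **Size check:** the screen's length read as 151 mm, against 150 mm given.
- **Other things:** the jar, driver, yellow tray, purple sheet and larger look-alike show no visible movement. The arm was in front of the tape, white tray and spray can in the last picture, so I could not recheck those. The fingers never went near them at their height.

**Readings that disagreed:**
- **Finger position:** dead reckoning from the fingers gave 25–28 mm of overhang. I trusted the camera instead.
- **Automatic checks:** the last overhang run printed 21.5 mm because the arm hid the ledge's +y end, and an attempt to fit the glass outline failed. I discarded both.

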